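Expose culture dishes on a blue-light viewing table

TASK

Photograph the small culture dishes: stand every one of them upright on the blue viewing window, set the amber cover to stand open at 75 degrees, and then, with that ready, press the exposure pedal fully down to its stop and hold it there for a second. Afterwards put every small dish upright on the floor of the steel tray, let the pedal come up, close the amber cover flat, and leave all the other things on the bench where they are.

Things in the scene. Friction and masses are not known exactly. Their poses are not given: they have to be found in the camera images.
- dish1: small closed culture dish, white lid: a flat disc 41 mm across and 16 mm high (35 g), lid rim from 6 to 16 mm height, the base below it 37 mm across; origin at the centre of its underside, z up. Two or three of the three dishes are present
- dish2: small closed culture dish, white lid: a flat disc 41 mm across and 16 mm high (35 g), lid rim from 6 to 16 mm height, the base below it 37 mm across; origin at the centre of its underside, z up. Two or three of the three dishes are present
- dish3: small closed culture dish, white lid: a flat disc 41 mm across and 16 mm high (35 g), lid rim from 6 to 16 mm height, the base below it 37 mm across; origin at the centre of its underside, z up. Two or three of the three dishes are present
- lamp: white blue-light viewing table, fixed: a box 180 (x) by 310 (y) by 55 mm high, spanning x -70 to +110, y -155 to +155 about its origin, which lies on the bench below the middle of the blue viewing window. Its x points away from the robot to the cover's hinge. A 6 mm high rim frames the window
- deck (a point): centre of the blue viewing window on top of the viewing table, on its surface, 55.5 mm above the bench; axes as the lamp's. The window inside the rim measures 126 (x) by 282 (y) mm; dishes stand on it
- cover (a joint): angle of the amber cover in rad: 0 = closed flat, 1.31 = 75 degrees, limit 1.9. The hinge is stiff: the cover stays where it is left (about 4 to 5 N at the bar lifts it)
- cover_hinge (a point): centre of the cover's hinge axis (axis along the lamp's y), at lamp x +100 mm, 82 mm above the bench; axes as the lamp's. The amber panel (280 mm wide, 5 mm thick, underside 24 mm above the window when closed) reaches 155 mm from the hinge
- cover_bar (a point): middle of the steel handle bar at the cover's front: a round bar 12 mm thick, 120 mm long along the lamp's y, held by two stays at its ends, 205 mm from the hinge axis and 50 mm clear of the panel's edge. With the cover closed it lies level with the hinge on the robot's side (lamp x -105 mm, 82 mm above the bench), and it rises and moves away from the robot as the cover opens
- pedal_base: grey base plate of the exposure pedal, fixed, 130 (x) by 85 (y) mm; origin below its middle; the hinge lies at its x +50 mm, 30 mm up
- pedal (a joint): how far the pedal is pressed in rad: 0 = up, 0.24 = at its stop. Spring loaded: about 5 N at the pad to start and 12 N at the stop; it springs back when released
- pedal_pad (a point): where to press: on the top face of the pedal, 85 mm from its hinge, in the middle of its width. The pedal is an aluminium plate 66 mm wide with a black rubber pad, sloping up towards the robot by 0.30 rad when up and 0.06 rad at the stop; the pad then is about 20 mm lower
- tray: shallow open steel tray, fixed, 180 (x) by 110 (y) by 12 mm high, walls 4 mm; origin at the centre of its underside
- tray_in (a point): centre of the tray's inner floor, 4 mm above the bench; axes as the tray's. Inner floor 172 by 102 mm
- petri: large flat dish 92 mm across, 16 mm high, white lid; bystander, origin at the centre of its underside; leave alone
- reagent: glass reagent bottle 66 mm across, 130 mm high, blue cap; bystander, origin at the centre of its underside; leave alone
- beaker: white porcelain beaker 70 mm across, 85 mm high; bystander, origin at the centre of its underside; leave alone
- jar: amber glass jar 52 mm across, 60 mm high, steel lid; bystander, origin at the centre of its underside; leave alone
- marker: black marker pen 130 mm long, 14 mm thick, lying on the bench along its x, origin at its middle underside; bystander; leave alone
- timer: white bench timer, 55 by 60 by 22 mm; bystander, origin at the centre of its underside; leave alone
Things that resemble listed ones, but are neither listed nor needed, are in the scene too. Leave any green look-alike of the dish1 alone.

How it is judged (in metres and radians):
On the way, in this order (a step that is already met when the one before it is completed fails the run):
1. every small dish stands on the viewing window and the amber cover stands at 75 degrees, with the pedal up (x of dish1 in the frame of deck between -0.05 and 0.05 m and y of dish1 in the frame of deck between -0.13 and 0.13 m and z of dish1 in the frame of deck between -0.005 and 0.006 m and angle between each of dish1, dish2, dish3's own z axis and vertical below 0.15 rad and x of dish2 in the frame of deck between -0.05 and 0.05 m and y of dish2 in the frame of deck between -0.13 and 0.13 m and z of dish2 in the frame of deck between -0.005 and 0.006 m and x of dish3 in the frame of deck between -0.05 and 0.05 m and y of dish3 in the frame of deck between -0.13 and 0.13 m and z of dish3 in the frame of deck between -0.005 and 0.006 m and value of joint cover between 1.204 and 1.414 rad and value of joint pedal below 0.08 rad), for 0.2 s.
2. with the dishes and the cover so, the pedal is held down at its stop (x of dish1 in the frame of deck between -0.05 and 0.05 m and y of dish1 in the frame of deck between -0.13 and 0.13 m and z of dish1 in the frame of deck between -0.005 and 0.006 m and angle between each of dish1, dish2, dish3's own z axis and vertical below 0.15 rad and x of dish2 in the frame of deck between -0.05 and 0.05 m and y of dish2 in the frame of deck between -0.13 and 0.13 m and z of dish2 in the frame of deck between -0.005 and 0.006 m and x of dish3 in the frame of deck between -0.05 and 0.05 m and y of dish3 in the frame of deck between -0.13 and 0.13 m and z of dish3 in the frame of deck between -0.005 and 0.006 m and value of joint cover between 1.204 and 1.414 rad and value of joint pedal above 0.215 rad), for 0.6 s.
At the end, for the whole second after the job is handed in: every small dish upright (within 0.15 rad) and at rest on the tray floor, not on its rim or another dish; cover closed (under 0.06 rad), pedal up (under 0.05). At exposure: cover within 6 degrees of 75, dishes inside the window rim, pedal past 0.215 of 0.24 rad for 0.6 s (x of dish1 in the frame of tray_in between -0.075 and 0.075 m and y of dish1 in the frame of tray_in between -0.04 and 0.04 m and z of dish1 in the frame of tray_in between -0.005 and 0.006 m and angle between each of dish1, dish2, dish3's own z axis and vertical below 0.15 rad and linear speed of each of dish1, dish2, dish3 below 0.03 m/s and x of dish2 in the frame of tray_in between -0.075 and 0.075 m and y of dish2 in the frame of tray_in between -0.04 and 0.04 m and z of dish2 in the frame of tray_in between -0.005 and 0.006 m and x of dish3 in the frame of tray_in between -0.075 and 0.075 m and y of dish3 in the frame of tray_in between -0.04 and 0.04 m and z of dish3 in the frame of tray_in between -0.005 and 0.006 m and value of joint cover below 0.06 rad and value of joint pedal below 0.05 rad); the robot touches nothing.
It fails at once if a bystander is moved by more than 5 cm (distance of any of petri, reagent, beaker, jar, marker, timer from where it was at the start of the episode above 0.05 m).
Of dish1, dish2, dish3 only 2 to 3 are there at a start; the rules pass over those that are not, and their reading is None.
At some moment in a run one of dish1, dish2, dish3 may be knocked a few centimetres aside while the robot is not near it.
It also fails if it takes over 210 s, if anything falls off the work surface, if the arm or the gripper's body presses on something with over 40 N, if the wrist force passes 120 N, or if a joint passes its speed limit or range.

ROBOT

A 7-joint arm with a two-finger parallel gripper is mounted at the origin on the work surface. World frame = base frame: x ahead of the robot, y to its left, z up, the work surface at z = 0. Lengths are in mm, angles in rad, forces in N, time in s.
With the tool pointing down it reaches from about 425 to 925 mm from the base axis. Payload 6.8 kg.
Tool frame: the origin (TCP) lies at the very end of the fingers, on their centre line; the grasp point (between the pads) lies robot.pinch_z behind it (robot.pinch_z is the distance from the TCP to the grasp point, in mm); z points along the fingers, y is the line along which they close (so a half turn about z gives the same grasp; the last joint's range is limited). The gripper opens to 88 mm and grips with 3 to 60 N. Pads are 20 mm wide; open, the fingers measure 115 mm over their backs; the gripper's body (75 mm by 178 mm) begins 61 mm behind the grasp point.
Start: joints at [1.084, 0.477, 0.022, 1.555, -0.011, 1.109, -0.083], TCP at [249.629, -627.162, 222.664] pointing down, gripper open.
Joint ranges: [-2.96, 2.96], [-0.34, 2.1], [-1.41, 1.46], [0.24, 2.44], [-1.37, 4.51], [0.17, 1.92], [-2.96, 2.96]. Speed limits (rad/s): [2.39, 2.39, 3.14, 3.14, 3.14, 3.14, 3.14].

INTERFACE

Orientations are given as a unit quaternion [w, x, y, z].
In Python, from rig import robot gives the robot as it stands.
- The arm moves only by the tool play_rows, never from a script. Its argument "moves" is a list of rows, each a list of 2 entries, a list of its own where there are three numbers: the shift along the tool's x, y, z in mm, then the turn, a rotation vector about the tool's x, y, z in rad. A call has exactly 8 rows; each row is the pose to reach, as a shift and turn from the pose commanded when the call began, along the tool's axes at that moment; what a row does not reach only later rows make up. A row lasts 1/8 s, in which the tool goes at most 62.5 mm and 10.7 degrees, less where a joint would pass 70% of its speed; a pose out of reach is approached as far as the arm can. A call with a gripper value outside its range is refused whole. "grip" is the opening, from 0 (shut) to 1 (fully open), set as the call begins (left out, the last holds). The fingers move at their own pace and stop on an object; "force" is the grip in N (left out, the last holds). Time passes only in rows, so rows that repeat a pose let the fingers close, or fill a call up. It gives the time, the measured TCP pose, the force, the opening and the grip force at its end, in the units of the state.
- robot.state(): the state, without advancing time (a new reading comes with each control period).
- robot.get_image(name): name is "side" or "top"; returns a dict with "pixels" (480x640x3 uint8, red, green, blue), "depth" (480x640 float32, mm along the optical axis (not along the pixel's ray), 0 where there is no reading), "mtx" (3x3 intrinsics, pixels), "D" ([k1, k2, p1, p2, k3] as OpenCV has them; the pictures are not rectified), "rvec" (rotation vector, rad) and "tvec" (3), from world to camera coordinates, as OpenCV has them. Camera axes: x right, y down, z forward; pixel columns grow to the right and rows downward; lengths in mm; the calibration is good to about 2 mm. A picture is of the moment at which its call begins.
- robot.hand_in(): hands the job in; it is judged then, once.
The state is a dict: "time_s": time; "joint_positions": joint angles; "dq": joint speeds; "joint_torque": joint torques, N m; "eef_pos": TCP position; "tcp_rot": TCP orientation; "force": force on the tool from outside, world axes, zero at the start; "torque": the same for the moment, N m; "grip_width": opening from 0.0 (shut) to 1.0 (fully open); "gripper_force": force on a finger pad.
Only numpy, scipy, OpenCV 4.12 (cv2) and the standard library are available. Lean on these libraries where they do the work, as an engineer would, in place of code of your own. Each camera call takes 0.05 s, during which the arm holds its last target. There are 200 camera calls.

## Working session

There is one attempt and no reset: what is moved stays moved. The work goes in short steps, Python scripts to look and compute and a tool call to move; the robot and the scene stay as the last step left them, time stands still between calls to the robot, and variables do not carry over. Pictures are saved under pics/ and viewed, at most 14 in all, crops included, and the job is handed in when it is done.

Besides the shell and the picture viewer there is one more tool, called after "Emit:" as a command line: name --argument value ..., lists and objects as JSON in quotes. play_rows: Moves the arm, as the interface text tells. Its arguments: {"type":"object","properties":{"moves":{"type":"array"},"grip":{"type":"number"},"force":{"type":"number"}},"required":["moves"]}

```bash
ls; mkdir -p pics
python3 - <<'E'
from rig import robot
import cv2,pickle
print(robot.state(), robot.pinch_z)
for n in("top","side"):
    d=robot.get_image(n); pickle.dump(d,open(n+".pkl","wb"))
    cv2.imwrite(f"pics/{n}0.png",d["pixels"][:,:,::-1]); print(n,d["mtx"],d["D"],d["rvec"],d["tvec"])
E
```

```text
pics
{'time_s': 0.0, 'joint_positions': array([ 1.08387685,  0.47776595,  0.02232887,  1.55642517, -0.01150121,
        1.10932427, -0.08309451]), 'dq': array([-0.00114221,  0.00206264, -0.00097381, -0.00105876, -0.00046274,
       -0.00010662,  0.0007141 ]), 'joint_torque': array([-1.37602474e-03, -5.82856393e+01,  1.53385878e+00, -2.72604918e+01,
       -5.44548361e-02,  1.71550107e-02,  1.71153565e-04]), 'eef_pos': array([ 249.40147801, -626.58866081,  221.71552997]), 'tcp_rot': array([-8.67271499e-04,  9.82111710e-01,  1.88297061e-01, -2.30518415e-04]), 'force': array([ 0.43648097, -0.57261236,  0.10892697]), 'torque': array([-0.02612316, -0.00086804, -0.01522275]), 'gripper_force': 0.0, 'grip_width': 0.9958317271648428} 18.700000000000003
top [[502.64968029   0.         323.28942217]
 [  0.         502.64968029 240.55597823]
 [  0.           0.           1.        ]] [-0.05418294  0.          0.          0.          0.        ] [ 2.15512383 -2.21498597  0.02789898] [  33.54558399  529.35559532 1370.64994156]
side [[562.28737253   0.         315.83774759]
 [  0.         562.28737253 245.25115896]
 [  0.           0.           1.        ]] [0.04298634 0.         0.         0.         0.        ] [ 0.5255523  -2.4975333   1.44625089] [ 478.38872892  184.23870794 1077.46123172]
```

View pics/top0.png

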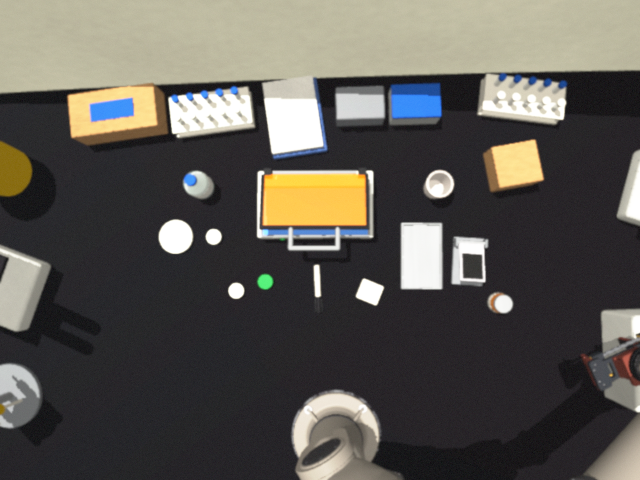

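View pics/side0.png

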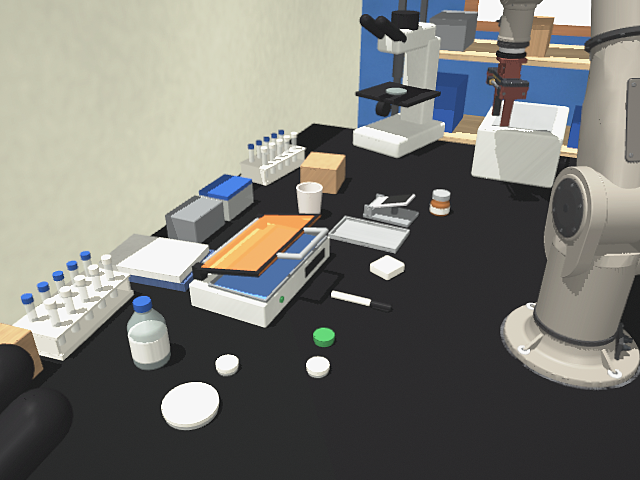

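Top view shows white dishes at (214,237) and (236,291), the green decoy at (265,282), petri at (176,237), the lamp at (315,205) with its cover partly open, the tray at (422,256) and the pedal at (470,262). The side view has dishes at (227,365) and (318,367), with the cover's bar at (300,243).

```bash
cat > h.py <<'E'
import numpy as np,cv2,pickle
from scipy.spatial.transform import Rotation as R
def load(n): return pickle.load(open(n+".pkl","rb"))
def grab(*names):
    from rig import robot
    for n in names: pickle.dump(robot.get_image(n),open(n+".pkl","wb"))
def wmap(d):
    h,w=d["depth"].shape
    u,v=np.meshgrid(np.arange(w),np.arange(h))
    p=cv2.undistortPoints(np.stack([u,v],-1).reshape(-1,1,2).astype(float),d["mtx"],d["D"]).reshape(h,w,2)
    c=np.dstack([p,np.ones((h,w))])*d["depth"][...,None]
    M=cv2.Rodrigues(d["rvec"])[0]
    W=(c-np.ravel(d["tvec"]))@M
    W[d["depth"]<=0]=np.nan
    return W
def proj(d,P): return cv2.projectPoints(np.atleast_2d(np.float64(P)),d["rvec"],d["tvec"],d["mtx"],d["D"])[0].reshape(-1,2)
def dishes(d,zmax=140):
    "white/green blobs of small dish size, in world mm"
    W=wmap(d); hsv=cv2.cvtColor(d["pixels"],cv2.COLOR_RGB2HSV)
    m=((hsv[...,1]<40)&(hsv[...,2]>150)).astype(np.uint8)
    out=[]
    n,l,s,c=cv2.connectedComponentsWithStats(m)
    for i in range(1,n):
        q=W[l==i]; 
        if s[i,4]<60 or s[i,4]>2000: continue
        t=np.nanpercentile(q[:,2],90); top=q[q[:,2]>t-3]
        ext=np.nanmax(q,0)-np.nanmin(q,0)
        out.append((c[i].round(),s[i,4],((np.nanmax(top,0)+np.nanmin(top,0))/2).round(1),ext.round(0)))
    return out
E
python3 - <<'E'
from h import *
for n in("top","side"):
    print(n)
    for o in dishes(load(n)): print(*o)
t=load("top");W=wmap(t)
for u,v in [(258,172),(373,172),(374,238),(257,238),(290,247),(315,247),(338,247),(265,177),(365,177),(270,225),(360,225),(315,233),(402,224),(441,224),(441,288),(402,288),(420,256),(455,240),(487,240),(484,283),(453,283),(471,265),(471,250),(471,245)]: print((u,v),W[v,u].round(0))
im=t["pixels"][160:300,160:510]; cv2.imwrite("pics/top1.png",cv2.resize(im,None,fx=2.28,fy=2.28,interpolation=cv2.INTER_CUBIC)[:,:,::-1])
im=load("side")["pixels"][170:390,190:450]; cv2.imwrite("pics/side1.png",cv2.resize(im,None,fx=2.7,fy=2.7,interpolation=cv2.INTER_CUBIC)[:,:,::-1])
E
```

```text
top
[359. 105.] 1181 [887.6 -89.2  74.2] [ 72. 127.  19.]
[632. 191.] 966 [ 625.6 -820.    62.4] [197.  66.  62.]
[199. 185.] 398 [691.4 352.5 106.1] [ 64.  80. 116.]
[292. 227.] 843 [518.6  41.4 130.7] [230. 231. 141.]
[312. 172.] 215 [708.3  35.7  90.2] [ 14. 231.  41.]
[368. 206.] 295 [623.5 -77.9  75.3] [192.  87.  98.]
[439. 184.] 652 [ 668.5 -289.7   85.7] [85. 92. 97.]
[175. 236.] 935 [553.5 430.7  22.7] [96. 99. 37.]
[213. 236.] 203 [550.9 323.4  19.9] [42. 44. 29.]
[467. 258.] 992 [ 432.2 -371.7   65.3] [127.  97.  78.]
[317. 281.] 192 [420.9  39.   17.8] [86. 17. 29.]
[369. 291.] 501 [ 384.8 -102.9   27.1] [75. 75. 38.]
[236. 290.] 209 [399.2 262.3  20.8] [42. 47. 29.]
[503. 303.] 267 [ 348.3 -452.6   64.3] [51. 66. 72.]
[620. 324.] 1043 [ 289.1 -705.   238. ] [ 86. 169. 319.]
[ 15. 380.] 843 [156.8 887.7  42.8] [100. 125.  69.]
[637. 399.] 129 [ 113.5 -744.7  162.6] [111.  97. 169.]
[  9. 406.] 66 [117.6 853.5 127.8] [ 52.  87. 124.]
[  5. 422.] 92 [ 45.3 928.3  37.8] [36. 40. 48.]
[625. 462.] 801 [ 166.6 -391.2  715. ] [46. 87. 61.]
[326. 467.] 740 [ 43.6  18.5 355.6] [ 6
[... 1219 characters left out ...]
18. 190.  55.]
(373, 172) [ 718. -125.    1.]
(374, 238) [ 534. -121.    5.]
(257, 238) [543. 204.   3.]
(290, 247) [510. 101. 128.]
(315, 247) [509.  38. 127.]
(338, 247) [507. -20. 132.]
(265, 177) [698. 166.  91.]
(365, 177) [691. -97.  80.]
(270, 225) [569. 152. 114.]
(360, 225) [562. -78. 111.]
(315, 233) [549.  40.  51.]
(402, 224) [ 570. -199.   15.]
(441, 224) [ 567. -308.    5.]
(441, 288) [ 391. -299.   15.]
(402, 288) [ 394. -193.   13.]
(420, 256) [ 480. -247.    2.]
(455, 240) [ 521. -338.   32.]
(487, 240) [ 518. -423.   39.]
(484, 283) [ 401. -421.    3.]
(453, 283) [ 404. -333.   13.]
(471, 265) [ 452. -373.   54.]
(471, 250) [ 492. -378.   42.]
(471, 245) [ 506. -380.   37.]
```

View pics/top1.png

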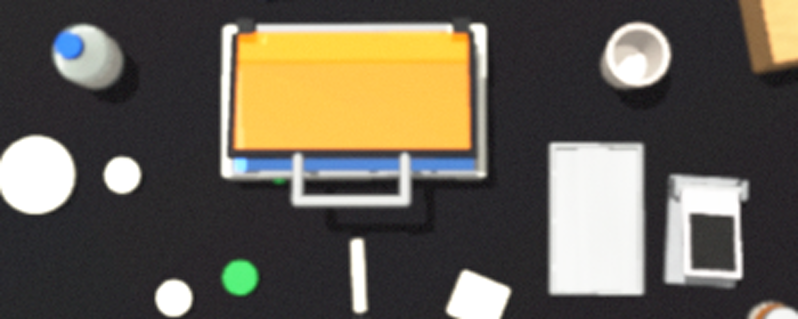

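View pics/side1.png

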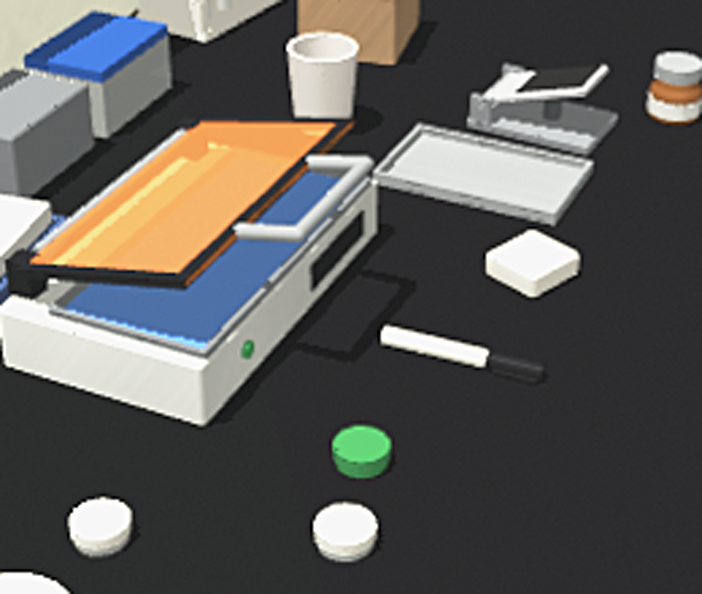

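The crops show the cover ajar, bar at (350,205) in the top crop, and no third dish visible on the window so far. The green disc stands near the right-hand dish.

```bash
cat >> h.py <<'E'
def state():
    from rig import robot
    return robot.state()
def rel(x,y,z,a=0.):
    "shift/turn (tool axes) from the measured pose to TCP x,y,z, tool x at heading a, pointing down"
    s=state(); w,i,j,k=s["tcp_rot"]; T=R.from_quat([i,j,k,w])
    G=R.from_euler("z",a)*R.from_rotvec([np.pi,0,0])
    print("t",round(s["time_s"],2),"at",s["eef_pos"].round(1),"F",s["force"].round(1),"q",s["joint_positions"].round(2),"g",round(s["grip_width"],3))
    print("shift",T.inv().apply(np.array([x,y,z])-s["eef_pos"]).round(1),"turn",(T.inv()*G).as_rotvec().round(4))
E
python3 - <<'E'
from h import *
for n in("top","side"):
    d=load(n);W=wmap(d)
    def box(lo,hi): return W[np.all((W>lo)&(W<hi),-1)]
    b=box((490,-60,100),(530,140,140)); print(n,"bar",len(b),np.median(b,0).round(1),np.percentile(b,5,0).round(1),np.percentile(b,95,0).round(1),np.polyfit(b[:,1],b[:,0],1).round(3))
    p=box((400,-420,25),(540,-330,80)); print("pedal",np.median(p,0).round(1),np.percentile(p,[2,98],0).round(1))
    rgb=d["pixels"].astype(int); dark=(rgb.sum(-1)<200)
    q=W[dark&np.all((W>(395,-420,30))&(W<(530,-330,80)),-1)]; print("pad",len(q),np.median(q,0).round(1),np.percentile(q,[2,98],0).round(1))
    t=box((370,-320,-2),(590,-180,20)); m=(rgb.sum(-1)>330)&np.all((W>(370,-320,-3))&(W<(590,-180,22)),-1)
    q=W[m][:,:2]; print("tray",cv2.minAreaRect(q.astype(np.float32)),q.mean(0))
    hs=cv2.cvtColor(d["pixels"],cv2.COLOR_RGB2HSV)
    m=(hs[...,0]>5)&(hs[...,0]<28)&(hs[...,1]>150)&np.all((W>(500,-150,60))&(W<(760,230,180)),-1); q=W[m]
    A=np.c_[q[:,:2],np.ones(len(q))]; print("panel",len(q),np.linalg.lstsq(A,q[:,2],rcond=None)[0].round(3),np.percentile(q,[2,98],0).round(1))
    m=(rgb.min(-1)>150)&np.all((W>(500,-150,45))&(W<(740,230,72)),-1);q=W[m]; print("lamp",cv2.minAreaRect(q[:,:2].astype(np.float32)),np.percentile(q,[2,98],0).round(1))
    g=W[(hs[...,0]>45)&(hs[...,0]<80)&(hs[...,1]>100)&(W[...,0]<500)]; print("green",np.median(g,0).round(1))
rel(520,38,300,np.pi/2)
E
```

```text
top bar 313 [507.7  42.8 127.5] [500.8 -20.5 122. ] [525.  103.2 132.5] [2.60000e-02 5.08032e+02]
pedal [ 465.4 -375.    50.3] [[ 412.2 -413.4   31.4]
 [ 517.7 -340.4   67.7]]
pad 370 [ 449.9 -375.2   55.9] [[ 422.8 -397.7   44.3]
 [ 478.6 -353.2   66.8]]
tray ((481.9362487792969, -251.28575134277344), (114.9361801147461, 185.78929138183594), 87.7540283203125) [ 481.85464901 -250.04120297]
panel 5187 [-2.06000e-01  6.00000e-03  2.30444e+02] [[566.9 -90.8  85. ]
 [698.4 163.2 115.5]]
lamp ((626.7091674804688, 38.7684326171875), (308.2757263183594, 181.0867156982422), 88.09919738769531) [[ 536.7 -116.6   48.7]
 [ 715.8  192.5   65.7]]
green [422.7 182.2  15. ]
side bar 315 [509.7  55.3 125.4] [504.4 -15.3 119. ] [526.6 108.  129. ] [1.50000e-02 5.11036e+02]
pedal [ 465.8 -362.8   48.7] [[ 414.  -412.9   26.1]
 [ 525.  -335.8   65.1]]
pad 152 [ 452.4 -374.4   55.2] [[ 421.8 -401.4   45.8]
 [ 482.7 -347.2   65.1]]
tray ((490.4065246582031, -247.63475036621094), (130.74636840820312, 192.16590881347656), 88.1544189453125) [ 484.72473249 -246.89831664]
panel 1266 [-1.97000e-01  4.00000e-03  2.24215e+02] [[558.5 -93.2  84.6]
 [705.1 166.8 114.5]]
lamp ((630.1669921875, 43.24702453613281), (308.7159423828125, 181.84255981445312), 88.2017593383789) [[539.1 -80.8  45.5]
 [717.4 196.7  61.9]]
green [423.8 189.   14.6]
t 0.1 at [ 249.4 -626.7  221.8] F [-0.5  0.3 -0.3] q [ 1.08  0.48  0.02  1.56 -0.01  1.11 -0.08] g 1.003
shift [ 497.2 -517.6  -77.4] turn [-1.5000e-03 -8.0000e-04 -1.1919e+00]
```

Emit:
play_rows --moves '[[[30,-33,-10],[0,0,-0.149]],[[61,-66,-20],[0,0,-0.298]],[[91,-98,-30],[0,0,-0.447]],[[122,-131,-40],[0,0,-0.596]],[[152,-164,-50],[0,0,-0.745]],[[183,-197,-60],[0,0,-0.894]],[[213,-230,-70],[0,0,-1.043]],[[244,-262,-77],[0,0,-1.192]]]' --grip 0.5

```text
time_s: 1.1
eef_pos: [379.6, -292.1, 299.9]
tcp_rot: [0.0, 0.705, 0.709, -0.0]
force: [0.8, 0.0, 0.3]
grip_width: 0.498
gripper_force: 0.0
```

Emit:
play_rows --moves '[[[48,18,0],[0,0,0]],[[96,37,0],[0,0,0]],[[143,55,0],[0,0,0]],[[191,74,0],[0,0,0]],[[239,92,0],[0,0,0]],[[287,111,0],[0,0,0]],[[334,129,0],[0,0,0]],[[334,129,0],[0,0,0]]]'

```text
time_s: 2.1
eef_pos: [508.7, 44.8, 299.5]
tcp_rot: [-0.001, 0.705, 0.71, 0.001]
force: [0.5, -0.4, -1.1]
grip_width: 0.5
gripper_force: 0.0
```

```bash
python3 -c "
from h import *
rel(508,41,104,np.pi/2)"
```

```text
t 2.1 at [508.7  44.8 299.5] F [ 0.5 -0.4 -1.1] q [ 0.37  0.19 -0.66  1.81  0.13  1.18 -0.32] g 0.5
shift [ -4.2  -0.7 195.5] turn [-0.0002 -0.0022  0.007 ]
```

Emit:
play_rows --moves '[[[-4,0,35],[0,0,0]],[[-4,-1,70],[0,0,0]],[[-4,-1,105],[0,0,0]],[[-4,-1,140],[0,0,0]],[[-4,-1,170],[0,0,0]],[[-4,-1,185],[0,0,0]],[[-4,-1,195],[0,0,0]],[[-4,-1,195],[0,0,0]]]'

```text
time_s: 3.1
eef_pos: [507.5, 36.2, 104.7]
tcp_rot: [0.0, 0.707, 0.707, -0.0]
force: [0.3, 0.8, -0.7]
grip_width: 0.503
gripper_force: 0.0
```

Emit:
play_rows --moves '[[[0,0,0],[0,0,0]],[[0,0,0],[0,0,0]],[[0,0,0],[0,0,0]],[[0,0,0],[0,0,0]],[[0,0,0],[0,0,0]],[[0,0,0],[0,0,0]],[[0,0,0],[0,0,0]],[[0,0,0],[0,0,0]]]' --grip 0 --force 15

```text
time_s: 4.1
eef_pos: [510.2, 36.5, 105.5]
tcp_rot: [0.001, 0.707, 0.707, 0.002]
force: [6.5, -0.9, -2.7]
grip_width: 0.132
gripper_force: 15.0
```

```bash
python3 -c "
from h import *
rel(508,41,104,np.pi/2)
b0=np.arcsin((122.6-82)/205)
hx=state()['eef_pos'][0]+205*np.cos(b0)
print('hinge',hx)
import math
for i in range(1,17):
    b=b0+(1.325-b0)*i/16; print(i,round(205*(math.cos(b0)-math.cos(b))),round(-205*(math.sin(b)-math.sin(b0))))
"
```

```text
t 4.1 at [510.2  36.5 105.5] F [ 6.5 -0.9 -2.7] q [ 0.29  0.42 -0.59  2.02  0.33  0.78 -0.49] g 0.132
shift [ 4.5 -2.2  1.5] turn [ 0.0052 -0.0011 -0.0008]
hinge 711.101271126701
1 3 -14
2 8 -28
3 13 -41
4 19 -54
5 26 -67
6 34 -79
7 43 -90
8 53 -101
9 63 -111
10 74 -120
11 86 -129
12 98 -137
13 111 -143
14 124 -149
15 137 -154
16 151 -158
```

Emit:
play_rows --moves '[[[0,6,-14],[0,0,0]],[[0,11,-28],[0,0,0]],[[0,16,-41],[0,0,0]],[[0,22,-54],[0,0,0]],[[0,29,-67],[0,0,0]],[[0,37,-79],[0,0,0]],[[0,46,-90],[0,0,0]],[[0,56,-101],[0,0,0]]]'

```text
time_s: 5.1
eef_pos: [560.2, 35.2, 206.1]
tcp_rot: [-0.002, 0.707, 0.707, -0.004]
force: [-13.9, -4.1, 7.3]
grip_width: 0.132
gripper_force: 15.0
```

Emit:
play_rows --moves '[[[0,10,-10],[0,0,0]],[[0,21,-19],[0,0,0]],[[0,33,-28],[0,0,0]],[[0,45,-36],[0,0,0]],[[0,58,-42],[0,0,0]],[[0,71,-48],[0,0,0]],[[0,84,-53],[0,0,0]],[[0,98,-57],[0,0,0]]]'

```text
time_s: 6.1
eef_pos: [662.1, 34.2, 264.7]
tcp_rot: [0.001, 0.708, 0.706, -0.001]
force: [-5.3, -4.9, 3.5]
grip_width: 0.131
gripper_force: 15.0
```

Emit:
play_rows --moves '[[[0,0,0],[0,0,0]],[[0,0,0],[0,0,0]],[[0,0,0],[0,0,0]],[[0,0,0],[0,0,0]],[[0,0,0],[0,0,0]],[[0,0,0],[0,0,0]],[[0,0,0],[0,0,0]],[[0,0,0],[0,0,0]]]' --grip 0.5

```text
time_s: 7.1
eef_pos: [661.5, 36.5, 262.6]
tcp_rot: [0.0, 0.707, 0.707, 0.0]
force: [0.2, -0.5, 0.2]
grip_width: 0.498
gripper_force: 0.0
```

```bash
cat >> h.py <<'E'
def cover(d):
    W=wmap(d); hs=cv2.cvtColor(d["pixels"],cv2.COLOR_RGB2HSV)
    m=(hs[...,0]>5)&(hs[...,0]<28)&(hs[...,1]>150)&np.all((W>(480,-150,60))&(W<(800,230,290)),-1); q=W[m]
    c=q-np.median(q,0); c=c[np.linalg.norm(c,axis=1)<160]; v=np.linalg.svd(c-c.mean(0),full_matrices=False)[2][2]; v*=np.sign(v[2])
    return len(q), round(float(np.arctan2(abs(v[0]),v[2])),3), np.percentile(q,[2,98],0).round(0).tolist()
E
python3 -c "
from h import *
grab('top','side')
print(cover(load('top')),cover(load('side')))
rel(508,41,104,np.pi/2)
for n in ('side','top'): print([o for o in dishes(load(n)) if o[1]<450 and 300<o[2][0]<720 and abs(o[2][1])<420])
d=load('side');im=d['pixels'][150:400,150:450]; cv2.imwrite('pics/side2.png',cv2.resize(im,None,fx=2.4,fy=2.4)[:,:,::-1])
"
```

```text
(170, 1.324, [[667.0, -98.0, 88.0], [706.0, 167.0, 238.0]]) (1903, 1.343, [[673.0, -91.0, 95.0], [706.0, 163.0, 233.0]])
t 7.2 at [661.4  36.5 262.6] F [-0.5 -0.1 -0.9] q [ 0.26  0.49 -0.59  1.51  0.28  1.23 -0.37] g 0.498
shift [   4.5 -153.4  158.6] turn [-0. -0. -0.]
[(array([385., 202.]), np.int32(278), array([ 423.1, -367.5,   62.6]), array([135., 218.,  70.])), (array([391., 219.]), np.int32(177), array([ 461. , -339.4,   12.3]), array([110.,  37.,  11.])), (array([350., 298.]), np.int32(281), array([424. ,  43.8,  13.5]), array([95., 38., 20.])), (array([226., 364.]), np.int32(390), array([553.9, 325.8,  17.2]), array([53., 58., 23.])), (array([317., 366.]), np.int32(398), array([403.1, 266.9,  16.7]), array([40., 62., 21.]))]
[(array([199., 185.]), np.int32(418), array([691.5, 352.2, 115.1]), array([ 63.,  80., 130.])), (array([213., 236.]), np.int32(205), array([550.8, 323.8,  20.9]), array([43., 46., 32.])), (array([317., 281.]), np.int32(194), array([421.1,  38.3,  17.3]), array([86., 17., 28.])), (array([236., 290.]), np.int32(209), array([400.6, 262.3,  20.9]), array([43., 46., 35.]))]
```

View pics/side2.png

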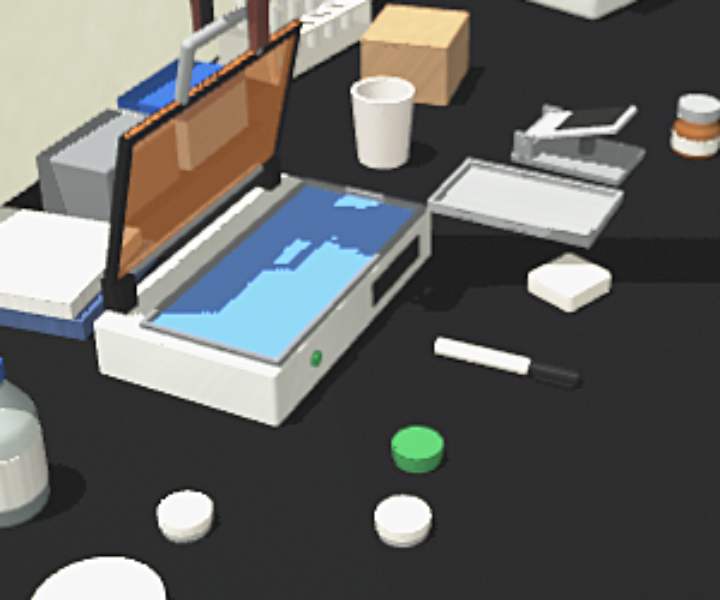

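The window is empty apart from reflections; two dishes at (186,515) and (403,520) in this crop. The cover stands at about 1.33 rad.

Emit:
play_rows --moves '[[[0,0,-35],[0,0,0]],[[0,0,-65],[0,0,0]],[[50,-19,-65],[0,0,0.17]],[[100,-38,-65],[0,0,0.34]],[[150,-57,-65],[0,0,0.51]],[[200,-76,-65],[0,0,0.68]],[[245,-92,-65],[0,0,0.85]],[[288,-109,-65],[0,0,1.02]]]' --grip 0.68

```text
time_s: 8.2
eef_pos: [551.7, 326.1, 327.8]
tcp_rot: [-0.0, 0.963, 0.269, 0.0]
force: [0.7, 0.0, 0.5]
grip_width: 0.679
gripper_force: 0.0
```

```bash
python3 -c "
from h import *
rel(552,324,60,0)"
```

```text
t 8.2 at [551.7 326.1 327.8] F [0.7 0.  0.5] q [-0.27  0.39 -0.5   1.48  0.19  1.32 -1.81] g 0.679
shift [ -0.9   2.  267.8] turn [-1.000e-04 -3.000e-04  5.455e-01]
```

Emit:
play_rows --moves '[[[-1,2,40],[0,0,0.14]],[[-1,2,80],[0,0,0.28]],[[-1,2,120],[0,0,0.42]],[[-1,2,160],[0,0,0.5455]],[[-1,2,200],[0,0,0.5455]],[[-1,2,240],[0,0,0.5455]],[[-1,2,267],[0,0,0.5455]],[[-1,2,267],[0,0,0.5455]]]'

```text
time_s: 9.2
eef_pos: [551.2, 321.3, 58.6]
tcp_rot: [0.001, 1.0, 0.003, -0.002]
force: [0.3, 0.4, 0.2]
grip_width: 0.682
gripper_force: 0.0
```

```bash
python3 -c "
from h import *
rel(552,324,3,0)"
```

```text
t 9.2 at [551.2 321.3  58.6] F [0.3 0.4 0.2] q [-0.38  0.63 -0.34  1.75  0.27  0.82 -2.41] g 0.682
shift [ 1.  -2.8 55.6] turn [0.0023 0.0037 0.0055]
```

Emit:
play_rows --moves '[[[1,-2,20],[0,0,0]],[[1,-2,38],[0,0,0]],[[1,-2,50],[0,0,0]],[[1,-2,55],[0,0,0]],[[1,-2,55],[0,0,0]],[[1,-2,55],[0,0,0]],[[1,-2,55],[0,0,0]],[[1,-2,55],[0,0,0]]]'

```text
time_s: 10.2
eef_pos: [553.9, 324.4, 6.0]
tcp_rot: [-0.0, 1.0, 0.003, 0.0]
force: [0.3, -0.9, 1.1]
grip_width: 0.679
gripper_force: 0.0
```

Emit:
play_rows --moves '[[[0,0,0],[0,0,0]],[[0,0,0],[0,0,0]],[[0,0,0],[0,0,0]],[[0,0,0],[0,0,0]],[[0,0,0],[0,0,0]],[[0,0,0],[0,0,0]],[[0,0,-10],[0,0,0]],[[0,0,-20],[0,0,0]]]' --grip 0.3 --force 12

```text
time_s: 11.2
eef_pos: [553.7, 324.4, 26.4]
tcp_rot: [-0.0, 1.0, 0.003, 0.0]
force: [0.4, 0.5, -0.1]
grip_width: 0.461
gripper_force: 12.0
```

```bash
python3 -c "
from h import *
rel(585,99,130,0)"
```

```text
t 11.2 at [553.7 324.4  26.4] F [ 0.4  0.5 -0.1] q [-0.39  0.67 -0.33  1.76  0.29  0.76 -2.43] g 0.461
shift [  30.1  225.5 -103.6] turn [-0.0001 -0.0001  0.0053]
```

Emit:
play_rows --moves '[[[0,0,-40],[0,0,0]],[[0,20,-80],[0,0,0]],[[8,65,-104],[0,0,0]],[[16,110,-104],[0,0,0]],[[23,155,-104],[0,0,0]],[[30,200,-104],[0,0,0]],[[30,225,-104],[0,0,0]],[[30,225,-104],[0,0,0]]]'

```text
time_s: 12.2
eef_pos: [585.2, 96.8, 130.3]
tcp_rot: [0.001, 1.0, 0.001, 0.0]
force: [0.4, 0.2, -0.3]
grip_width: 0.465
gripper_force: 12.0
```

```bash
python3 -c "
from h import *
rel(585,99,62,0)"
```

```text
t 12.2 at [585.2  96.8 130.3] F [ 0.4  0.2 -0.3] q [-0.    0.47 -0.35  1.82  0.2   0.88 -2.01] g 0.465
shift [-0.3 -2.3 68.3] turn [ 0.0011 -0.0007  0.001 ]
```

Emit:
play_rows --moves '[[[0,0,25],[0,0,0]],[[0,0,45],[0,0,0]],[[0,0,58],[0,0,0]],[[0,0,64],[0,0,0]],[[0,0,67],[0,0,0]],[[0,0,68],[0,0,0]],[[0,0,68],[0,0,0]],[[0,0,68],[0,0,0]]]'

```text
time_s: 13.2
eef_pos: [585.1, 99.5, 62.1]
tcp_rot: [-0.0, 1.0, 0.003, 0.0]
force: [0.6, 0.8, -0.3]
grip_width: 0.459
gripper_force: 12.0
```

Emit:
play_rows --moves '[[[0,0,0],[0,0,0]],[[0,0,0],[0,0,0]],[[0,0,0],[0,0,0]],[[0,0,0],[0,0,0]],[[0,0,-15],[0,0,0]],[[0,0,-40],[0,0,0]],[[0,0,-80],[0,0,0]],[[0,0,-110],[0,0,0]]]' --grip 0.68

```text
time_s: 14.2
eef_pos: [585.4, 99.7, 174.4]
tcp_rot: [-0.0, 1.0, 0.003, 0.001]
force: [0.8, 0.1, 0.2]
grip_width: 0.68
gripper_force: 0.0
```

```bash
python3 -c "
from h import *
rel(402,264,60,0)
grab('side')
print([o for o in dishes(load('side')) if o[1]<450 and 300<o[2][0]<720 and abs(o[2][1])<420], cover(load('side')))"
```

```text
t 14.2 at [585.4  99.7 174.4] F [0.8 0.1 0.2] q [ 0.01  0.42 -0.36  1.79  0.18  0.97 -1.99] g 0.68
shift [-182.7 -165.2  114.1] turn [-0.0005 -0.0021  0.0054]
[(array([251.,  36.]), np.int32(245), array([566.1, 140.8, 547.7]), array([68., 32., 42.])), (array([385., 202.]), np.int32(280), array([ 422.6, -368.5,   62.9]), array([137., 221.,  72.])), (array([391., 219.]), np.int32(180), array([ 459. , -338.5,   12.6]), array([110.,  33.,  11.])), (array([269., 272.]), np.int32(256), array([585.2, 101.1,  70.8]), array([54., 70., 21.])), (array([350., 298.]), np.int32(281), array([423.7,  43.9,  13. ]), array([94., 39., 18.])), (array([317., 366.]), np.int32(398), array([403.5, 266.1,  16.8]), array([40., 60., 22.]))] (1321, 1.333, [[678.0, -28.0, 96.0], [707.0, 164.0, 232.0]])
```

Emit:
play_rows --moves '[[[-30,-27,0],[0,0,0]],[[-62,-56,0],[0,0,0]],[[-94,-85,0],[0,0,0]],[[-125,-113,20],[0,0,0]],[[-155,-140,50],[0,0,0]],[[-183,-165,80],[0,0,0]],[[-183,-165,114],[0,0,0]],[[-183,-165,114],[0,0,0]]]'

```text
time_s: 15.25
eef_pos: [399.6, 262.9, 56.7]
tcp_rot: [0.001, 1.0, 0.003, -0.001]
force: [0.1, 0.3, 0.4]
grip_width: 0.682
gripper_force: 0.0
```

```bash
python3 -c "
from h import *
rel(402,264,5,0)"
```

```text
t 15.25 at [399.6 262.9  56.7] F [0.1 0.3 0.4] q [-0.37  0.44 -0.42  2.13  0.29  0.64 -2.55] g 0.682
shift [ 2.6 -1.2 51.7] turn [0.0022 0.0029 0.0065]
```

Emit:
play_rows --moves '[[[1,-1,20],[0,0,0]],[[1,-1,36],[0,0,0]],[[1,-1,47],[0,0,0]],[[1,-1,50],[0,0,0]],[[1,-1,50],[0,0,0]],[[1,-1,50],[0,0,0]],[[1,-1,50],[0,0,0]],[[1,-1,50],[0,0,0]]]'

```text
time_s: 16.25
eef_pos: [402.1, 264.5, 7.9]
tcp_rot: [-0.0, 1.0, 0.003, 0.0]
force: [0.3, 0.6, -0.6]
grip_width: 0.683
gripper_force: 0.0
```

Emit:
play_rows --moves '[[[0,0,0],[0,0,0]],[[0,0,0],[0,0,0]],[[0,0,0],[0,0,0]],[[0,0,0],[0,0,0]],[[0,0,-25],[0,0,0]],[[0,0,-60],[0,0,0]],[[0,0,-100],[0,0,0]],[[0,0,-130],[0,0,0]]]' --grip 0.3 --force 12

```text
time_s: 17.25
eef_pos: [402.1, 264.6, 139.2]
tcp_rot: [-0.0, 1.0, 0.003, 0.0]
force: [0.8, -0.8, -1.0]
grip_width: 0.459
gripper_force: 12.0
```

```bash
python3 -c "
from h import *
rel(585,-21,130,0)"
```

```text
t 17.25 at [402.1 264.6 139.2] F [ 0.8 -0.8 -1. ] q [-0.3   0.31 -0.48  2.06  0.19  0.81 -2.46] g 0.459
shift [181.4 286.6   9.2] turn [-0.0006 -0.0008  0.0053]
```

Emit:
play_rows --moves '[[[25,40,0],[0,0,0]],[[50,80,0],[0,0,0]],[[75,120,0],[0,0,0]],[[102,162,0],[0,0,0]],[[129,204,0],[0,0,0]],[[155,245,0],[0,0,0]],[[181,286,0],[0,0,0]],[[181,286,0],[0,0,0]]]'

```text
time_s: 18.25
eef_pos: [585.7, -25.3, 137.2]
tcp_rot: [0.001, 1.0, -0.001, 0.0]
force: [-0.9, 0.4, 0.2]
grip_width: 0.46
gripper_force: 12.0
```

```bash
python3 -c "
from h import *
rel(585,-21,64,0)"
```

```text
t 18.25 at [585.7 -25.3 137.2] F [-0.9  0.4  0.2] q [ 0.19  0.45 -0.32  1.84  0.18  0.89 -1.79] g 0.46
shift [-0.7 -4.4 73.2] turn [ 0.0017 -0.0003 -0.0016]
```

Emit:
play_rows --moves '[[[0,0,25],[0,0,0]],[[0,0,48],[0,0,0]],[[0,0,62],[0,0,0]],[[0,0,69],[0,0,0]],[[0,0,72],[0,0,0]],[[0,0,73],[0,0,0]],[[0,0,73],[0,0,0]],[[0,0,73],[0,0,0]]]'

```text
time_s: 19.25
eef_pos: [584.7, -20.6, 65.1]
tcp_rot: [0.0, 1.0, 0.003, 0.0]
force: [-0.3, -0.1, 0.7]
grip_width: 0.46
gripper_force: 12.0
```

Emit:
play_rows --moves '[[[0,0,0],[0,0,0]],[[0,0,0],[0,0,0]],[[0,0,0],[0,0,0]],[[0,0,0],[0,0,0]],[[0,0,-15],[0,0,0]],[[0,0,-40],[0,0,0]],[[0,0,-80],[0,0,0]],[[0,0,-110],[0,0,0]]]' --grip 0.68

```text
time_s: 20.25
eef_pos: [585.0, -20.4, 177.4]
tcp_rot: [-0.0, 1.0, 0.003, 0.001]
force: [0.7, 0.9, 0.2]
grip_width: 0.678
gripper_force: 0.0
```

```bash
python3 -c "
from h import *
rel(434,-375,120,0)"
```

```text
t 20.25 at [585.  -20.4 177.4] F [0.7 0.9 0.2] q [ 0.19  0.4  -0.34  1.8   0.16  0.96 -1.78] g 0.678
shift [-153.1  353.7   57.1] turn [-0.0001 -0.0021  0.0054]
```

Emit:
play_rows --moves '[[[-22,51,0],[0,0,0]],[[-44,102,0],[0,0,0]],[[-66,153,0],[0,0,0]],[[-88,204,0],[0,0,0]],[[-110,255,0],[0,0,0]],[[-132,306,20],[0,0,0]],[[-153,354,40],[0,0,0]],[[-153,354,57],[0,0,0]]]' --grip 0

```text
time_s: 21.25
eef_pos: [430.5, -380.3, 117.9]
tcp_rot: [0.001, 1.0, -0.001, -0.0]
force: [-0.0, 0.1, 0.3]
grip_width: 0.002
gripper_force: 0.0
```

```bash
python3 -c "
from h import *
grab('top','side')
rel(434,-375,64,0)
for n in ('side','top'): print([(o[1],o[2]) for o in dishes(load(n)) if o[1]<450 and 300<o[2][0]<720 and abs(o[2][1])<420], cover(load(n)))
a=load('top')['pixels'][150:310,160:500];b=load('side')['pixels'][150:310,180:520]
cv2.imwrite('pics/c3.png',cv2.resize(np.vstack([a,b]),None,fx=1.8,fy=1.8)[:,:,::-1])
"
```

```text
t 21.35 at [ 432.5 -374.6  116.6] F [0.1 0.3 0. ] q [ 0.76  0.44 -0.2   1.89  0.12  0.82 -1.06] g 0.009
shift [ 1.6  0.5 52.6] turn [-0.0021  0.0018  0.0044]
[(np.int32(285), array([ 378.8, -305.6,  549.8])), (np.int32(119), array([ 456.4, -337. ,  488.1])), (np.int32(256), array([ 446.3, -346.2,  378.2])), (np.int32(294), array([664.8,  36.5, 263.5])), (np.int32(261), array([ 427.4, -365.5,   61.4])), (np.int32(157), array([ 460.1, -338.9,   11.8])), (np.int32(216), array([585.7, -19.6,  71. ])), (np.int32(262), array([584.6, 102.9,  71.4])), (np.int32(281), array([423.7,  44. ,  13.8]))] (1895, 1.346, [[673.0, -91.0, 96.0], [707.0, 163.0, 233.0]])
[(np.int32(380), array([690.5, 353.1, 105.5])), (np.int32(215), array([583. , -21.3,  74.6])), (np.int32(216), array([581.4,  97.7,  74.4])), (np.int32(190), array([421. ,  38.6,  18.5]))] (184, 1.323, [[667.0, -97.0, 93.0], [706.0, 165.0, 237.0]])
```

View pics/c3.png

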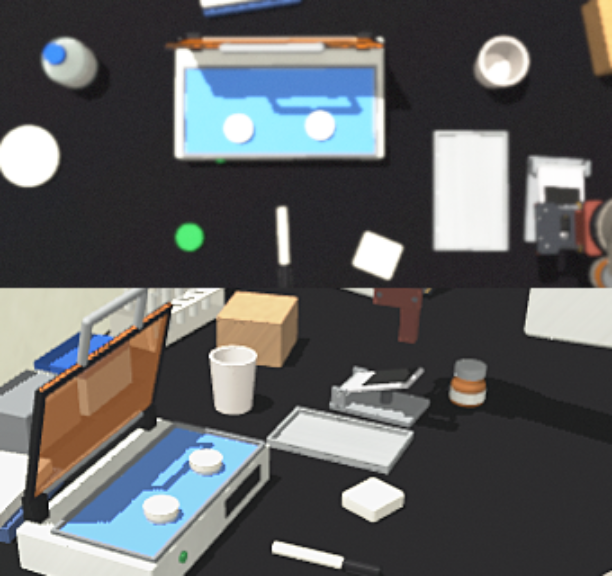

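Both dishes stand upright on the window, (238,128) and (320,125) in the top half, with the cover open. Now pressing.

Emit:
play_rows --moves '[[[2,0,30],[0,0,0]],[[2,0,48],[0,0,0]],[[2,0,56],[0,0,0]],[[2,0,62],[0,0,0]],[[2,0,68],[0,0,0]],[[2,0,74],[0,0,0]],[[2,0,80],[0,0,0]],[[2,0,84],[0,0,0]]]'

```text
time_s: 22.35
eef_pos: [434.0, -375.3, 39.4]
tcp_rot: [0.0, 1.0, 0.002, -0.002]
force: [-24.0, 16.9, 82.8]
grip_width: 0.006
gripper_force: 40.6
```

Emit:
play_rows --moves '[[[0,0,2],[0,0,0]],[[0,0,4],[0,0,0]],[[0,0,4],[0,0,0]],[[0,0,4],[0,0,0]],[[0,0,4],[0,0,0]],[[0,0,4],[0,0,0]],[[0,0,4],[0,0,0]],[[0,0,4],[0,0,0]]]'

```text
time_s: 23.35
eef_pos: [434.0, -375.4, 39.2]
tcp_rot: [0.001, 1.0, 0.002, -0.002]
force: [-28.1, 21.3, 92.1]
grip_width: 0.005
gripper_force: 45.6
```

Emit:
play_rows --moves '[[[0,0,-4],[0,0,0]],[[0,0,-6],[0,0,0]],[[0,0,-6],[0,0,0]],[[0,0,-6],[0,0,0]],[[0,0,-6],[0,0,0]],[[0,0,-6],[0,0,0]],[[0,0,-6],[0,0,0]],[[0,0,-6],[0,0,0]]]'

```text
time_s: 24.35
eef_pos: [434.1, -375.3, 40.5]
tcp_rot: [0.0, 1.0, 0.002, -0.001]
force: [-16.1, 10.9, 47.3]
grip_width: 0.009
gripper_force: 22.5
```

```bash
python3 -c "
from h import *
grab('top','side')
rel(585,-21,175,0)
for n in ('side','top'): print([(o[1],o[2]) for o in dishes(load(n)) if o[1]<450 and 500<o[2][0]<640 and abs(o[2][1])<320], cover(load(n)))
b=load('side')['pixels'][150:250,330:470]
cv2.imwrite('pics/c4.png',cv2.resize(b,None,fx=4,fy=4)[:,:,::-1])
"
```

```text
t 24.45 at [ 434.  -375.3   40.4] F [-15.4  10.3  46.2] q [ 0.74  0.55 -0.18  1.93  0.15  0.68 -1.1 ] g 0.003
shift [ 152.2 -353.5 -135.2] turn [0.0005 0.0029 0.0045]
[(np.int32(217), array([584.6, -19. ,  71.2])), (np.int32(262), array([584.7, 101.7,  71.1]))] (1905, 1.346, [[673.0, -91.0, 96.0], [706.0, 163.0, 233.0]])
[(np.int32(214), array([583. , -21.3,  75. ])), (np.int32(216), array([581.3,  99. ,  75.2]))] (183, 1.322, [[668.0, -97.0, 95.0], [705.0, 167.0, 238.0]])
```

View pics/c4.png

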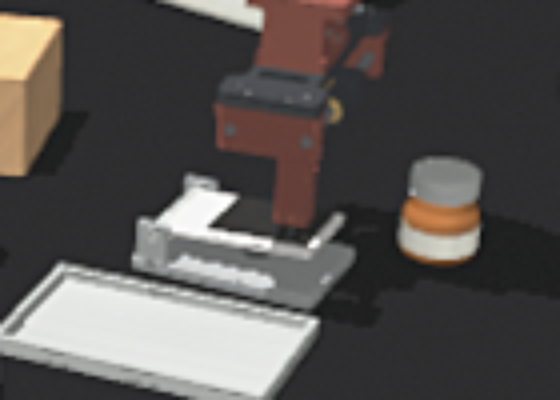

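The fingers hold the pedal nearly flat at (285,240) in the crop, at about 46 N on the stop; the dishes and cover haven't changed. Releasing and fetching the dishes.

Emit:
play_rows --moves '[[[0,0,-20],[0,0,0]],[[0,0,-60],[0,0,0]],[[0,0,-100],[0,0,0]],[[22,-50,-135],[0,0,0]],[[44,-101,-135],[0,0,0]],[[65,-151,-135],[0,0,0]],[[87,-202,-135],[0,0,0]],[[109,-252,-135],[0,0,0]]]'

```text
time_s: 25.45
eef_pos: [544.0, -120.9, 171.6]
tcp_rot: [0.0, 1.0, 0.003, 0.001]
force: [0.8, -0.5, 0.4]
grip_width: 0.003
gripper_force: 0.0
```

Emit:
play_rows --moves '[[[22,-50,0],[0,0,0]],[[43,-101,0],[0,0,0]],[[43,-101,40],[0,0,0]],[[43,-101,60],[0,0,0]],[[43,-101,60],[0,0,0]],[[43,-101,60],[0,0,0]],[[43,-101,60],[0,0,0]],[[43,-101,60],[0,0,0]]]' --grip 0.68

```text
time_s: 26.45
eef_pos: [586.0, -21.7, 111.6]
tcp_rot: [0.0, 1.0, 0.002, 0.001]
force: [0.1, -0.5, 0.5]
grip_width: 0.679
gripper_force: 0.0
```

```bash
python3 -c "
from h import *
rel(585,-20.5,63,0)"
```

```text
t 26.45 at [586.  -21.7 111.6] F [ 0.1 -0.5  0.5] q [ 0.18  0.48 -0.32  1.85  0.2   0.84 -1.81] g 0.679
shift [-1.1 -1.2 48.6] turn [ 0.0001 -0.0016  0.0049]
```

Emit:
play_rows --moves '[[[-1,-1,20],[0,0,0]],[[-1,-1,38],[0,0,0]],[[-1,-1,46],[0,0,0]],[[-1,-1,48],[0,0,0]],[[-1,-1,48],[0,0,0]],[[-1,-1,48],[0,0,0]],[[-1,-1,48],[0,0,0]],[[-1,-1,48],[0,0,0]]]'

```text
time_s: 27.45
eef_pos: [584.6, -20.6, 62.9]
tcp_rot: [0.0, 1.0, 0.003, 0.0]
force: [0.9, 0.6, 0.0]
grip_width: 0.684
gripper_force: 0.0
```

Emit:
play_rows --moves '[[[0,0,0],[0,0,0]],[[0,0,0],[0,0,0]],[[0,0,0],[0,0,0]],[[0,0,0],[0,0,0]],[[0,0,-15],[0,0,0]],[[0,0,-40],[0,0,0]],[[0,0,-70],[0,0,0]],[[0,0,-80],[0,0,0]]]' --grip 0.3 --force 12

```text
time_s: 28.45
eef_pos: [585.8, -20.5, 145.3]
tcp_rot: [-0.0, 1.0, 0.003, 0.002]
force: [-0.5, -0.4, 0.2]
grip_width: 0.459
gripper_force: 12.0
```

```bash
python3 -c "
from h import *
rel(445,-249,60,0)"
```

```text
t 28.45 at [585.8 -20.5 145.3] F [-0.5 -0.4  0.2] q [ 0.19  0.44 -0.33  1.83  0.18  0.9  -1.79] g 0.459
shift [-142.3  227.8   84.7] turn [-0.     -0.004   0.0052]
```

Emit:
play_rows --moves '[[[-22,35,0],[0,0,0]],[[-45,72,0],[0,0,0]],[[-70,112,0],[0,0,0]],[[-95,152,0],[0,0,0]],[[-120,192,20],[0,0,0]],[[-142,228,50],[0,0,0]],[[-142,228,85],[0,0,0]],[[-142,228,85],[0,0,0]]]'

```text
time_s: 29.45
eef_pos: [441.4, -248.6, 55.7]
tcp_rot: [-0.001, 1.0, 0.002, -0.002]
force: [0.6, 1.0, 1.0]
grip_width: 0.461
gripper_force: 12.0
```

Emit:
play_rows --moves '[[[0,0,0],[0,0,0]],[[0,0,5],[0,0,0]],[[0,0,20],[0,0,0]],[[0,0,30],[0,0,0]],[[0,0,36],[0,0,0]],[[0,0,40],[0,0,0]],[[0,0,40],[0,0,0]],[[0,0,40],[0,0,0]]]'

```text
time_s: 30.45
eef_pos: [443.8, -249.4, 17.9]
tcp_rot: [0.0, 1.0, 0.003, 0.0]
force: [0.3, -0.6, -0.4]
grip_width: 0.463
gripper_force: 12.0
```

```bash
python3 -c "
from h import *
rel(445,-249,12,0)"
```

```text
t 30.45 at [ 443.8 -249.4   17.9] F [ 0.3 -0.6 -0.4] q [ 0.57  0.52 -0.22  2.08  0.21  0.56 -1.37] g 0.463
shift [ 1.2 -0.4  5.9] turn [ 0.0002 -0.0004  0.0052]
```

Emit:
play_rows --moves '[[[0,0,2],[0,0,0]],[[0,0,4],[0,0,0]],[[0,0,5],[0,0,0]],[[0,0,5.5],[0,0,0]],[[0,0,5.5],[0,0,0]],[[0,0,5.5],[0,0,0]],[[0,0,5.5],[0,0,0]],[[0,0,5.5],[0,0,0]]]'

```text
time_s: 31.45
eef_pos: [443.7, -249.3, 12.2]
tcp_rot: [0.0, 1.0, 0.003, 0.0]
force: [0.5, -0.4, 0.4]
grip_width: 0.46
gripper_force: 12.0
```

Emit:
play_rows --moves '[[[0,0,0],[0,0,0]],[[0,0,0],[0,0,0]],[[0,0,0],[0,0,0]],[[0,0,0],[0,0,0]],[[0,0,-15],[0,0,0]],[[0,0,-50],[0,0,0]],[[0,0,-100],[0,0,0]],[[0,0,-140],[0,0,0]]]' --grip 0.68

```text
time_s: 32.45
eef_pos: [444.0, -249.4, 155.1]
tcp_rot: [0.0, 1.0, 0.003, 0.001]
force: [-1.1, 0.7, -0.9]
grip_width: 0.679
gripper_force: 0.0
```

```bash
python3 -c "
from h import *
grab('side','top')
rel(585,100,110,0)
for n in ('side','top'): print([(o[1],o[2]) for o in dishes(load(n)) if o[1]<450 and 500<o[2][0]<640 and abs(o[2][1])<320], cover(load(n)))"
```

```text
t 32.55 at [ 446.5 -250.5  157.5] F [-0.6 -0.7  0. ] q [ 0.63  0.3  -0.28  2.    0.11  0.85 -1.28] g 0.678
shift [ 139.9 -350.    47.2] turn [ 0.0041 -0.0082  0.0051]
[(np.int32(261), array([585.4, 101.4,  70.9]))] (1906, 1.345, [[673.0, -90.0, 96.0], [707.0, 163.0, 233.0]])
[(np.int32(217), array([581.3,  98.9,  76.4]))] (183, 1.322, [[668.0, -98.0, 95.0], [705.0, 167.0, 237.0]])
```

Emit:
play_rows --moves '[[[18,-46,0],[0,0,0]],[[37,-92,0],[0,0,0]],[[56,-140,0],[0,0,0]],[[76,-190,0],[0,0,0]],[[96,-240,0],[0,0,0]],[[116,-290,0],[0,0,0]],[[136,-340,0],[0,0,0]],[[140,-350,0],[0,0,0]]]'

```text
time_s: 33.55
eef_pos: [581.9, 106.3, 152.2]
tcp_rot: [-0.001, 1.0, 0.006, 0.0]
force: [-0.6, -0.3, -0.5]
grip_width: 0.681
gripper_force: 0.0
```

Emit:
play_rows --moves '[[[0,0,0],[0,0,0]],[[0,0,20],[0,0,0]],[[0,0,45],[0,0,0]],[[0,0,50],[0,0,0]],[[0,0,50],[0,0,0]],[[0,0,50],[0,0,0]],[[0,0,50],[0,0,0]],[[0,0,50],[0,0,0]]]'

```text
time_s: 34.55
eef_pos: [582.1, 101.5, 102.7]
tcp_rot: [-0.0, 1.0, 0.003, 0.0]
force: [-0.1, 0.6, -0.0]
grip_width: 0.676
gripper_force: 0.0
```

```bash
python3 -c "
from h import *
rel(585,100,63,0)"
```

```text
t 34.55 at [582.1 101.5 102.7] F [-0.1  0.6 -0. ] q [ 0.01  0.51 -0.38  1.85  0.24  0.83 -2.05] g 0.676
shift [ 2.9  1.5 39.7] turn [-0.0001 -0.0008  0.0053]
```

Emit:
play_rows --moves '[[[3,1.5,15],[0,0,0]],[[3,1.5,28],[0,0,0]],[[3,1.5,37],[0,0,0]],[[3,1.5,39],[0,0,0]],[[3,1.5,39],[0,0,0]],[[3,1.5,39],[0,0,0]],[[3,1.5,39],[0,0,0]],[[3,1.5,39],[0,0,0]]]'

```text
time_s: 35.55
eef_pos: [585.0, 100.0, 63.4]
tcp_rot: [-0.0, 1.0, 0.003, 0.0]
force: [-0.0, 0.7, -0.1]
grip_width: 0.679
gripper_force: 0.0
```

Emit:
play_rows --moves '[[[0,0,0],[0,0,0]],[[0,0,0],[0,0,0]],[[0,0,0],[0,0,0]],[[0,0,0],[0,0,0]],[[0,0,-15],[0,0,0]],[[0,0,-40],[0,0,0]],[[0,0,-70],[0,0,0]],[[0,0,-80],[0,0,0]]]' --grip 0.3 --force 12

```text
time_s: 36.55
eef_pos: [586.1, 100.4, 145.8]
tcp_rot: [-0.0, 1.0, 0.003, 0.002]
force: [0.6, -0.8, -0.8]
grip_width: 0.464
gripper_force: 12.0
```

```bash
python3 -c "
from h import *
rel(520,-249,60,0)"
```

```text
t 36.55 at [586.1 100.4 145.8] F [ 0.6 -0.8 -0.8] q [ 0.03  0.46 -0.39  1.81  0.21  0.92 -2.03] g 0.464
shift [-68.2 349.1  85.3] turn [-0.0008 -0.0038  0.0052]
```

Emit:
play_rows --moves '[[[-9,45,0],[0,0,0]],[[-18,92,0],[0,0,0]],[[-28,142,0],[0,0,0]],[[-38,192,0],[0,0,0]],[[-48,242,0],[0,0,0]],[[-58,295,0],[0,0,0]],[[-68,349,0],[0,0,0]],[[-68,349,30],[0,0,0]]]'

```text
time_s: 37.55
eef_pos: [518.2, -256.2, 114.3]
tcp_rot: [0.002, 1.0, -0.002, 0.002]
force: [0.1, 0.0, -0.5]
grip_width: 0.46
gripper_force: 12.0
```

```bash
python3 -c "
from h import *
grab('side','top')
rel(520,-249,18,0)
b=np.vstack([load('side')['pixels'][170:270,300:460],load('top')['pixels'][200:300,370:530]])
cv2.imwrite('pics/c5.png',cv2.resize(b,None,fx=3,fy=3)[:,:,::-1])"
```

```text
t 37.65 at [ 515.9 -249.7  110.4] F [-0.6  0.5 -0.3] q [ 0.57  0.46 -0.3   1.88  0.18  0.83 -1.38] g 0.458
shift [ 4.6 -0.5 92.4] turn [-0.0021  0.0053  0.0033]
```

View pics/c5.png

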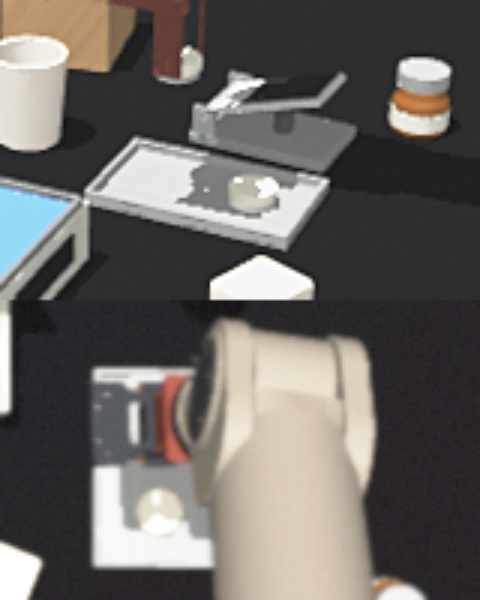

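The first dish lies flat in the tray at (255,190) and the pedal is up again; the second dish hangs in the gripper. Lowering.

Emit:
play_rows --moves '[[[2,0,25],[0,0,0]],[[2,0,50],[0,0,0]],[[2,0,70],[0,0,0]],[[2,0,82],[0,0,0]],[[2,0,90],[0,0,0]],[[2,0,92],[0,0,0]],[[2,0,92],[0,0,0]],[[2,0,92],[0,0,0]]]'

```text
time_s: 38.65
eef_pos: [521.0, -249.6, 21.7]
tcp_rot: [0.0, 1.0, 0.003, 0.0]
force: [-1.1, 0.9, -1.1]
grip_width: 0.46
gripper_force: 12.0
```

```bash
python3 -c "
from h import *
rel(520,-249,12.4,0)"
```

```text
t 38.65 at [ 521.  -249.6   21.7] F [-1.1  0.9 -1.1] q [ 0.54  0.59 -0.26  1.92  0.24  0.66 -1.43] g 0.46
shift [-1.  -0.6  9.3] turn [ 0.0004 -0.0009  0.0052]
```

Emit:
play_rows --moves '[[[0,0,4],[0,0,0]],[[0,0,7],[0,0,0]],[[0,0,9],[0,0,0]],[[0,0,9],[0,0,0]],[[0,0,9],[0,0,0]],[[0,0,9],[0,0,0]],[[0,0,9],[0,0,0]],[[0,0,9],[0,0,0]]]'

```text
time_s: 39.65
eef_pos: [520.5, -249.4, 12.2]
tcp_rot: [-0.0, 1.0, 0.003, -0.0]
force: [-1.7, -0.2, 2.5]
grip_width: 0.462
gripper_force: 12.0
```

Emit:
play_rows --moves '[[[0,0,0],[0,0,0]],[[0,0,0],[0,0,0]],[[0,0,0],[0,0,0]],[[0,0,0],[0,0,0]],[[0,0,-15],[0,0,0]],[[0,0,-50],[0,0,0]],[[0,0,-100],[0,0,0]],[[0,0,-150],[0,0,0]]]' --grip 0.68

```text
time_s: 40.65
eef_pos: [520.6, -249.3, 164.7]
tcp_rot: [0.0, 1.0, 0.003, 0.0]
force: [-0.3, -0.8, 0.1]
grip_width: 0.683
gripper_force: 0.0
```

Emit:
play_rows --moves '[[[0,0,-50],[0,0,0]],[[0,0,-100],[0,0,-0.16]],[[0,0,-150],[0,0,-0.33]],[[0,0,-175],[0,0,-0.5]],[[0,-40,-175],[0,0,-0.67]],[[0,-85,-175],[0,0,-0.84]],[[0,-135,-175],[0,0,-1.01]],[[0,-180,-175],[0,0,-1.18]]]' --grip 0.4

```text
time_s: 41.65
eef_pos: [519.2, -67.4, 338.3]
tcp_rot: [0.001, 0.828, 0.561, 0.0]
force: [0.8, 0.1, 0.7]
grip_width: 0.401
gripper_force: 0.0
```

```bash
python3 -c "
from h import *
grab('side','top')
for n in ('side','top'): print([(o[1],o[2]) for o in dishes(load(n)) if 350<o[2][0]<640 and -400<o[2][1]<320],cover(load(n)))
rel(661.5,36.5,330,np.pi/2)"
```

```text
[(np.int32(120), array([507.9, -44. , 528.6])), (np.int32(262), array([ 426. , -365.9,   62.3])), (np.int32(157), array([ 454.3, -338.3,   12.1])), (np.int32(548), array([391. , -97.8,  22.3])), (np.int32(280), array([423.5,  42.7,  13.4]))] (1924, 1.346, [[673.0, -90.0, 95.0], [706.0, 163.0, 233.0]])
[(np.int32(1681), array([586.6,  37.7, 477.5])), (np.int32(987), array([ 432.1, -372.9,   64.7])), (np.int32(192), array([420.9,  38.3,  17.6]))] (184, 1.322, [[667.0, -97.0, 94.0], [706.0, 165.0, 238.0]])
t 41.75 at [519.4 -63.1 338.8] F [ 0.7 -0.7  0.4] q [ 0.54  0.18 -0.62  1.73  0.11  1.26 -0.47] g 0.405
shift [144.6  96.    9.1] turn [ 0.0016 -0.0014 -0.3734]
```

Emit:
play_rows --moves '[[[30,19,5],[0,0,-0.13]],[[62,41,5],[0,0,-0.26]],[[98,65,5],[0,0,-0.373]],[[130,86,5],[0,0,-0.373]],[[145,96,5],[0,0,-0.373]],[[145,96,5],[0,0,-0.373]],[[145,96,5],[0,0,-0.373]],[[145,96,5],[0,0,-0.373]]]'

```text
time_s: 42.75
eef_pos: [662.7, 27.6, 332.7]
tcp_rot: [0.0, 0.712, 0.702, -0.0]
force: [-0.1, 1.0, 1.0]
grip_width: 0.402
gripper_force: 0.0
```

```bash
python3 -c "
from h import *
rel(661.5,36.5,262.5,np.pi/2)"
```

```text
t 42.75 at [662.7  27.6 332.7] F [-0.1  1.   1. ] q [ 0.32  0.46 -0.67  1.41  0.29  1.37 -0.37] g 0.402
shift [ 8.9 -1.3 70.2] turn [ 0.0004  0.001  -0.0141]
```

Emit:
play_rows --moves '[[[9,-1,20],[0,0,-0.014]],[[9,-1,40],[0,0,-0.014]],[[9,-1,58],[0,0,-0.014]],[[9,-1,67],[0,0,-0.014]],[[9,-1,70],[0,0,-0.014]],[[9,-1,70],[0,0,-0.014]],[[9,-1,70],[0,0,-0.014]],[[9,-1,70],[0,0,-0.014]]]'

```text
time_s: 43.75
eef_pos: [662.6, 38.0, 262.7]
tcp_rot: [0.0, 0.707, 0.708, 0.0]
force: [0.4, 0.2, -0.1]
grip_width: 0.403
gripper_force: 0.0
```

Emit:
play_rows --moves '[[[0,0,0],[0,0,0]],[[0,0,0],[0,0,0]],[[0,0,0],[0,0,0]],[[0,0,0],[0,0,0]],[[0,0,0],[0,0,0]],[[0,0,0],[0,0,0]],[[0,0,0],[0,0,0]],[[0,0,0],[0,0,0]]]' --grip 0 --force 15

```text
time_s: 44.75
eef_pos: [662.4, 37.8, 262.2]
tcp_rot: [0.0, 0.707, 0.708, 0.0]
force: [4.0, 0.6, -1.4]
grip_width: 0.136
gripper_force: 15.0
```

Emit:
play_rows --moves '[[[0,-16,5],[0,0,0]],[[0,-32,11],[0,0,0]],[[0,-48,18],[0,0,0]],[[0,-62,27],[0,0,0]],[[0,-76,37],[0,0,0]],[[0,-89,48],[0,0,0]],[[0,-101,60],[0,0,0]],[[0,-113,73],[0,0,0]]]'

```text
time_s: 45.75
eef_pos: [550.1, 40.0, 190.1]
tcp_rot: [0.0, 0.706, 0.708, 0.002]
force: [6.6, 4.5, -1.0]
grip_width: 0.13
gripper_force: 14.9
```

Emit:
play_rows --moves '[[[0,-10,14],[0,0,0]],[[0,-19,28],[0,0,0]],[[0,-26,43],[0,0,0]],[[0,-32,60],[0,0,0]],[[0,-37,76],[0,0,0]],[[0,-41,93],[0,0,0]],[[0,-43,109],[0,0,0]],[[0,-43,122],[0,0,0]]]'

```text
time_s: 46.75
eef_pos: [506.2, 39.8, 67.3]
tcp_rot: [-0.001, 0.706, 0.708, 0.001]
force: [-1.2, 5.5, 2.6]
grip_width: 0.127
gripper_force: 15.1
```

```bash
python3 -c "
from h import *
rel(506,36.5,63,np.pi/2)"
```

```text
t 46.75 at [506.2  39.8  67.3] F [-1.2  5.5  2.6] q [ 0.31  0.5  -0.63  2.05  0.43  0.73 -0.59] g 0.127
shift [-3.3 -0.2  4.3] turn [ 0.0003 -0.0022  0.0029]
```

Emit:
play_rows --moves '[[[0,0,1],[0,0,0]],[[0,0,2],[0,0,0]],[[0,0,3],[0,0,0]],[[0,0,4],[0,0,0]],[[0,0,5],[0,0,0]],[[0,0,5],[0,0,0]],[[0,0,5],[0,0,0]],[[0,0,5],[0,0,0]]]'

```text
time_s: 47.75
eef_pos: [506.1, 39.7, 62.6]
tcp_rot: [-0.001, 0.706, 0.708, 0.001]
force: [-0.8, 6.0, 1.3]
grip_width: 0.132
gripper_force: 15.0
```

```bash
python3 -c "
from h import *
grab('side','top')
for n in ('side','top'): print(cover(load(n)))"
```

```text
(631, 0.142, [[543.0, -90.0, 82.0], [706.0, 168.0, 168.0]])
(4910, 0.014, [[565.0, -90.0, 80.0], [698.0, 167.0, 90.0]])
```

Emit:
play_rows --moves '[[[0,0,1],[0,0,0]],[[0,0,2],[0,0,0]],[[0,0,3],[0,0,0]],[[0,0,3],[0,0,0]],[[0,0,3],[0,0,0]],[[0,0,3],[0,0,0]],[[0,0,3],[0,0,0]],[[0,0,3],[0,0,0]]]'

```text
time_s: 48.85
eef_pos: [506.1, 39.6, 60.7]
tcp_rot: [-0.0, 0.706, 0.708, 0.0]
force: [-5.6, 3.3, 15.0]
grip_width: 0.13
gripper_force: 15.0
```

Emit:
play_rows --moves '[[[0,0,0],[0,0,0]],[[0,0,0],[0,0,0]],[[0,0,0],[0,0,0]],[[0,0,0],[0,0,0]],[[0,0,-20],[0,0,0]],[[0,0,-60],[0,0,0]],[[0,0,-110],[0,0,0]],[[0,0,-160],[0,0,0]]]' --grip 0.45

```text
time_s: 49.85
eef_pos: [505.9, 37.6, 220.5]
tcp_rot: [-0.0, 0.707, 0.708, -0.0]
force: [1.4, -0.8, -0.4]
grip_width: 0.45
gripper_force: 0.0
```

Emit:
play_rows --moves '[[[0,-20,-30],[0,0,0]],[[40,-30,-60],[0,0,0]],[[85,-30,-60],[0,0,0]],[[130,-30,-60],[0,0,0]],[[175,-30,-60],[0,0,0]],[[220,-30,-60],[0,0,0]],[[250,-30,-60],[0,0,0]],[[250,-30,-60],[0,0,0]]]'

```text
time_s: 50.85
eef_pos: [474.9, 290.1, 279.0]
tcp_rot: [-0.001, 0.705, 0.709, 0.0]
force: [-0.6, -0.6, 0.3]
grip_width: 0.447
gripper_force: 0.0
```

```bash
python3 -c "
from h import *
grab('side','top')
for n in ('side','top'): print(cover(load(n)))
W=wmap(load('top')); b=W[np.all((W>(480,-60,70))&(W<(530,140,140)),-1)]; print('bar',np.median(b,0))
a=load('top')['pixels'][150:310,160:510];b=load('side')['pixels'][150:310,170:520]
cv2.imwrite('pics/c6.png',cv2.resize(np.vstack([a,b]),None,fx=1.8,fy=1.8)[:,:,::-1])
"
```

```text
(785, 0.003, [[555.0, -93.0, 80.0], [706.0, 168.0, 87.0]])
(5341, 0.003, [[564.0, -90.0, 79.0], [698.0, 166.0, 90.0]])
bar [504.01363725  39.52922298  86.60591439]
```

View pics/c6.png

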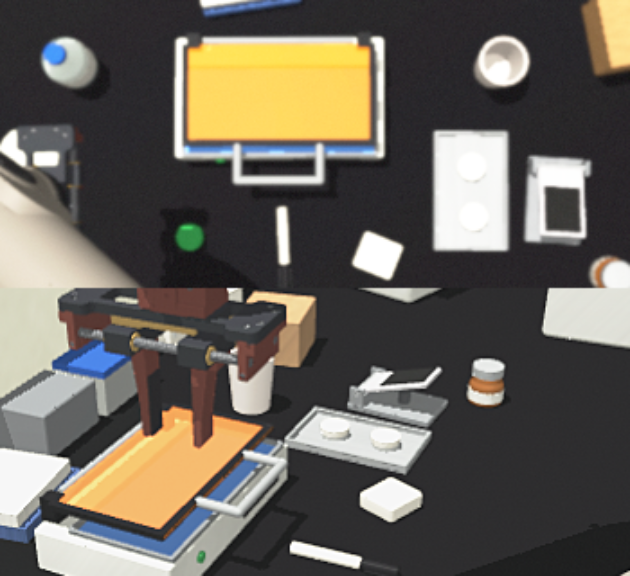

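The cover is flat (about 0.003 rad) and the pedal is up. Both dishes stand in the tray at (472,165) and (473,215) in the top half, and the arm is clear.

```bash
python3 -c "
from rig import robot
print(robot.hand_in())"
```

```text
the job is handed in; nothing more can be done
None
```

The job is handed in; the rig returned no verdict. Both dishes present (only two were there) were exposed under the 75° cover with the pedal held at its stop for over a second, and now stand upright in the tray, with the cover closed flat and the pedal up.

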